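# Put the cucumber seeds away after sowing

### The arm

A 6-joint arm with a two-finger parallel gripper is mounted at the origin on the work surface. World frame = base frame: x ahead of the robot, y to its left, z up, the work surface at z = 0. Lengths are in m, angles in degrees, forces in N, time in s.
With the tool pointing down it reaches from about 0.4 to 0.825 m from the base axis. Payload 7 kg.
Tool frame: the origin (TCP) lies midway between the tips of the shut fingers; the grasp point (between the pads) lies 19 mm behind it; x points along the fingers, z is the direction in which the jaws open and shut, and the axes are right-handed (so a half turn about x gives the same grasp; the last joint's range is limited). The gripper opens to 88 mm and grips with 3 to 60 N. Pads are 19 mm wide; open, the fingers measure 130 mm over their backs; the gripper's body (78 mm by 193 mm) begins 47 mm behind the grasp point.
Start: joints at [93.799, 20.546, 0.682, 0, -70.136, -16.507], TCP at [0.149, 0.658, 0.227] pointing down, gripper open.
Joint ranges: [-176.03, 176.03], [-82.01, 121.73], [-58.28, 71.71], [-173.87, 95.51], [-174.79, -0.11], [-173.66, 173.66]. Speed limits (degrees/s): [136.94, 136.94, 172.46, 180, 180, 180].

### API

Orientations are given as [roll, pitch, yaw] about the fixed x, y, z axes, in that order (R = Rz(yaw) Ry(pitch) Rx(roll)).
In Python, from plant import ctrl gives the robot as it stands.
- The arm moves only by the tool servo_tool, never from a script. Its argument "motion" is a list of rows, each an object with "offset": the shift along the tool's x, y, z in m, a list of three; "roll": the turn about the tool's x in degrees; "claw": the opening, from -1 (shut) to 1 (fully open), so that 0 is half open. In form: [{"offset": [x, y, z], "roll": roll, "claw": claw}, ...]. A call has 1 to 12 rows; each row shifts and turns the commanded pose from where the row before left it, along the tool's axes as they then stand; what a row does not reach is not made up. A row lasts 1/8 s, in which the tool goes at most 62.5 mm and 10.7 degrees, less where a joint would pass 70% of its speed; a pose out of reach is approached as far as the arm can. A call is refused whole if a number of a shift passes 0.0625 or a number of a turn 10.7, either way. A call with a gripper value outside its range is refused whole. The fingers move at their own pace and stop on an object; the grip force is fixed at half the most. Time passes only in rows, so rows that do not move let the fingers close. It gives the time, the measured TCP pose, the force and the opening at its end, in the units of the state.
- ctrl.get_obs(): the state, without advancing time (a new reading comes with each control period).
- ctrl.snapshot(name): name is "scene" or "side" or "wrist"; returns a dict with "frame" (420x560x3 uint8, blue, green, red), "z_map" (420x560 float32, m along the optical axis (not along the pixel's ray), 0 where there is no reading), "mtx" (3x3 intrinsics, pixels), "k1" (the pictures are not rectified: a ray, as slopes to the right and down, at radius r is drawn at 1 + k1 r^2 times it, then the intrinsics apply), "extrinsics" (4x4, takes a point from camera to world coordinates). Camera axes: x right, y up, looking along -z (the intrinsics and any distortion apply to the point x, -y, -z); pixel columns grow to the right and rows downward; lengths in m; the calibration is good to about 2 mm. A picture is of the moment at which its call begins.
- ctrl.close_job(): hands the job in, once; it reports no verdict.
The state is a dict: "clock": time; "joint_pos": joint angles; "qvel": joint speeds; "tau": joint torques, N m; "tool_pos": TCP position; "orientation": TCP orientation; "force": force on the tool from outside, world axes, zero at the start; "moment": the same for the moment, N m; "opening": finger opening in m.
Only numpy, scipy, OpenCV 4.12 (cv2) and the standard library are available. Lean on these libraries where they do the work, as an engineer would, in place of code of your own. Each camera call takes 0.05 s, during which the arm holds its last target.

### The job

The cucumber seeds are sown: with the fingertips, gently push the green seed drawer fully shut and push the germination box's open lid down until it lies flat on its box, in either order. Push them only from outside, on the drawer's front and the lid's top: grip nothing, and do not reach into the drawers or under the lid. Leave the orange drawer open just as it is, and do not shift or lift any of the jars, pots, vegetables and other things around.

Things in the scene. Friction and masses are not known exactly. Their poses are not given: they have to be found in the camera images.
- green_front (a point): centre of the outer face of the green drawer's front panel, 45 mm above the counter. The panel is 120 mm wide, 77 mm high, 12 mm thick, its lower edge 5.5 mm above the counter; its face is flat, with no handle. x axis points squarely into the box, the way in which the drawer closes; z up. Behind the panel is an open tray 185 mm long, rim 75 mm above the counter
- orange_front (a point): centre of the outer face of the orange drawer's front panel, 45 mm above the counter. The panel is 120 mm wide, 77 mm high, 12 mm thick, its lower edge 5.5 mm above the counter; its face is flat, with no handle. x axis points squarely into the box, the way in which the drawer closes; z up. Behind the panel is an open tray 185 mm long, rim 75 mm above the counter
- green_box: fixed wooden seed box round the green drawer, 200 mm deep, 120 mm wide, 85 mm high, with a stripe of green on its top; origin in the middle of its underside, x axis pointing from its open front to its back
- orange_box: fixed wooden seed box round the orange drawer, 200 mm deep, 120 mm wide, 85 mm high, with a stripe of orange on its top; origin in the middle of its underside, x axis pointing from its open front to its back
- green_drawer (a joint): how far the green drawer stands out of its box in m: 0 fully shut (a firm stop), at the start 0.045 to 0.08. About 1.5 N of friction, no spring; stays where it is left
- orange_drawer (a joint): how far the orange drawer stands out of its box in m, 0 fully shut
- lid_hinge (a point): middle of the lid's hinge line, on the far top rim of the fixed black germination box (220 mm deep, 180 mm wide, 60 mm high, box on the counter). x axis points level away from the lid's free edge, y along the hinge, z up; it does not turn with the lid
- germ_lid (a joint): angle of the lid in rad: 0 shut, flat on the box (a firm stop); grows as it opens upwards; at the start 0.6 to 0.95. A stiff hinge (0.28 N m) keeps the lid at any angle; the lid weighs 0.14 kg
- lid_press (a point): on the outer (upper) face of the lid, middle of its white front strip (40 mm wide, across the free edge), 200 mm from the hinge line, 20 mm from the free edge; moves with the lid. Own z axis: outward normal; own x points to the hinge. The lid is a flat plate 220 by 180 mm, 11 mm thick; this face lies 11 mm off the plane through the hinge line
- seed_jar: small jar with yellow cap, 44 mm across, 65 mm tall, standing on top of the green seed box, towards its back; origin at its underside
- spice_jar: small amber jar with black cap, 40 mm across, 70 mm tall, standing on top of the orange seed box, towards its back; origin at its underside
- seedling_pot: terracotta pot, 80 mm across, 70 mm tall, with a soft seedling to about 160 mm; origin at its underside
- gourd: dark green bottle-shaped gourd standing upright, 100 mm across, 155 mm tall; origin at its underside
- cucumber: dark green cucumber lying on the counter, 176 mm long (its own x), 42 mm thick; origin on its underside, mid-length
- paper_cup: pale grey open cup, 68 mm across, 75 mm tall; origin at its underside
- brush: small hand brush lying on the counter; origin on its underside

How it is judged:
By the outcome, as a careful person would: the job done as asked, in the order asked, and still so for the second after the job is handed in, with the robot touching nothing.
It also fails if it takes over 43 s, if anything falls off the work surface, if the arm or the gripper's body presses on something with over 40 N, if the wrist force passes 120 N, or if a joint passes its speed limit or range.

## Working session

There is one attempt and no reset: what is moved stays moved. The work goes in short steps, Python scripts to look and compute and a tool call to move; the robot and the scene stay as the last step left them, time stands still between calls to the robot, and variables do not carry over. Pictures are saved under pics/ and viewed, and the job is handed in when it is done.

Besides the shell and the picture viewer there is one more tool, called after "Call:" as a command line: name --argument value ..., lists and objects as JSON in quotes. servo_tool: Moves the arm, as the interface text tells. Its arguments: {"type":"object","properties":{"motion":{"type":"array"}},"required":["motion"]}

```bash
mkdir -p pics; ls
cat > h.py <<'E'
import numpy as np, cv2
from plant import ctrl
def snap(n,tag):
    s=ctrl.snapshot(n); cv2.imwrite(f'pics/{tag}.png',s['frame']); np.savez(f'pics/{tag}.npz',**{k:s[k] for k in('frame','z_map','mtx','k1','extrinsics')}); return s
def cloud(s):
    h,w=s['z_map'].shape; u,v=np.meshgrid(np.arange(w),np.arange(h))
    p=np.stack([u,v],-1).reshape(-1,1,2).astype(float)
    d=np.array([float(s['k1']),0,0,0,0])
    q=cv2.undistortPointsIter(p,s['mtx'],d,None,None,(3,50,1e-10)).reshape(h,w,2)
    z=s['z_map']; c=np.stack([q[...,0]*z,-q[...,1]*z,-z],-1)
    E=s['extrinsics']; P=c@E[:3,:3].T+E[:3,3]; P[z==0]=np.nan; return P
E
python3 - <<'E'
from h import *
for n in('scene','side','wrist'): snap(n,n+'0')
o=ctrl.get_obs(); print(o)
E
```

```text
pics
{'clock': 0.15, 'joint_pos': array([ 9.37990364e+01,  2.05806362e+01,  6.46753238e-01, -1.25474791e-02,
       -7.01345826e+01, -1.65070695e+01]), 'qvel': array([ 0.07476566, -0.19296319,  0.10563029,  0.00225056, -0.0379117 ,
       -0.10146812]), 'tau': array([-7.23330249e-04, -5.83271599e+01,  2.93293619e+01,  7.00130090e+00,
        8.84072942e-03, -9.83705013e-05]), 'tool_pos': array([0.14844337, 0.65811732, 0.22586699]), 'orientation': array([  6.7317766 ,  89.93052536, -95.98052731]), 'force': array([0.19230311, 0.05595352, 0.18500321]), 'moment': array([ 0.02061616, -0.01213585, -0.02927471]), 'opening': 0.08768706672167803}
```

View pics/scene0.png

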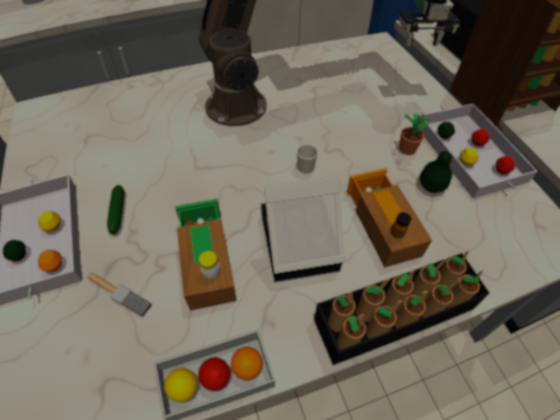

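View pics/side0.png

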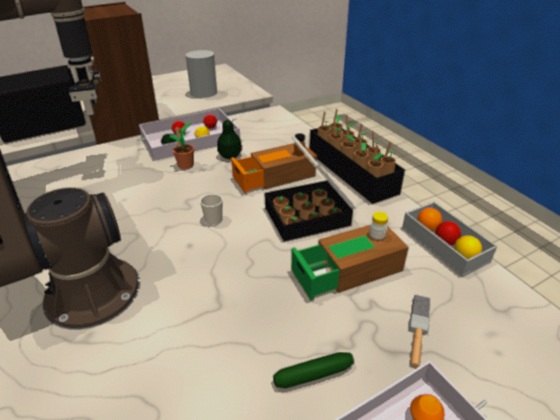

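View pics/wrist0.png

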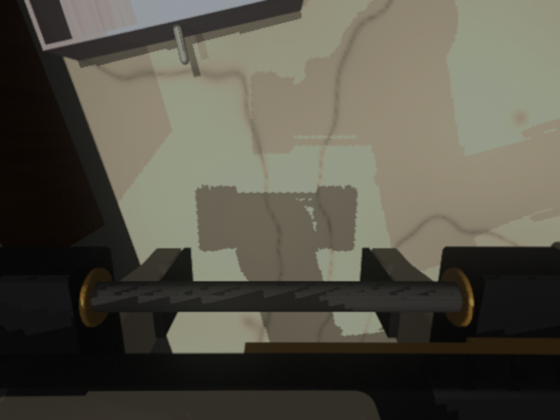

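Scene view: green drawer front is near (198,212), the open lid is at about (303,230) with its hinge away from the robot, and the orange drawer is at (368,182). The robot is at the top, and everything opens towards it. Now measuring.

Run:
```python
import numpy as np,cv2
import h
np.set_printoptions(precision=4,suppress=True)
for n in('scene0','side0'):
    s=dict(np.load(f'pics/{n}.npz')); P=h.cloud(s); hsv=cv2.cvtColor(s['frame'],cv2.COLOR_BGR2HSV)
    print(n,'cam',s['extrinsics'][:3,3])
    def pts(lo,hi,box):
        m=cv2.inRange(hsv,lo,hi)>0; k=np.zeros_like(m); a,b,c,d=box; k[b:d,a:c]=1
        return P[m&k&np.isfinite(P[...,2])]
    gb={'scene0':(165,190,240,310),'side0':(280,225,415,300)}[n]
    ob={'scene0':(340,160,440,270),'side0':(225,140,325,195)}[n]
    for name,lo,hi,b in(('green',(45,120,30),(85,255,255),gb),('orange',(10,215,120),(22,255,255),ob),('wood_g',(5,90,40),(20,230,255),gb)):
        q=pts(lo,hi,b); print(name,len(q),np.percentile(q,[1,50,99],axis=0).round(3).tolist())
        hi_=q[q[:,2]>.07]; 
        r=cv2.minAreaRect((hi_[:,:2]*1000).astype(np.float32)); print('  rect z>.07',r, cv2.boxPoints(r).tolist())
        z=q[:,2]; print('  zhist',np.histogram(z,bins=np.arange(0,.11,.01))[0])
    if n=='scene0':
        for (u,v) in [(268,190),(303,190),(336,190),(303,200),(303,215),(303,230),(303,250),(303,262),(280,235),(325,235),(270,262),(335,262),(308,155)]: print(u,v,P[v,u])
```

```text
scene0 cam [ 1.1816 -0.2446  0.9197]
green 1266 [[0.481, -0.292, 0.015], [0.499, -0.248, 0.082], [0.662, -0.186, 0.09]]
  rect z>.07 ((573.3781127929688, -235.42822265625), (193.50352478027344, 110.48860931396484), 2.3749728202819824) [[474.420166015625, -184.24069213867188], [478.998779296875, -294.6343688964844], [672.3360595703125, -286.6157531738281], [667.7574462890625, -176.22207641601562]]
  zhist [  0  30  53  84  85  85  88 177 637  27]
orange 668 [[0.535, 0.217, 0.038], [0.644, 0.259, 0.087], [0.716, 0.314, 0.091]]
  rect z>.07 ((634.0215454101562, 270.2923278808594), (206.91171264648438, 108.26785278320312), 2.3919730186462402) [[528.396484375, 320.061279296875], [532.9151611328125, 211.8877716064453], [739.6466064453125, 220.52337646484375], [735.1279296875, 328.6968994140625]]
  zhist [  0   3   1   4   1   0   1  97 530  29]
wood_g 2897 [[0.555, -0.32, 0.009], [0.712, -0.27, 0.086], [0.759, -0.194, 0.091]]
  rect z>.07 ((655.0134887695312, -255.10098266601562), (119.54496765136719, 203.13687133789062), 84.2387924194336) [[547.9579467773438, -304.3758544921875], [750.068
[... 1175 characters left out ...]
82470703125), (127.51057434082031, 198.56324768066406), 88.88174438476562) [[527.11279296875, 204.27268981933594], [725.63818359375, 200.3975067138672], [728.126708984375, 327.8837890625], [529.601318359375, 331.75897216796875]]
  zhist [  0  33  95 107 121 103  96  97 310   4]
wood_g 2928 [[0.553, -0.323, 0.004], [0.649, -0.305, 0.083], [0.751, -0.191, 0.089]]
  rect z>.07 ((655.1843872070312, -254.8096160888672), (124.44818115234375, 204.5418243408203), 84.53215789794922) [[547.44970703125, -307.0054626464844], [751.060791015625, -326.49566650390625], [762.9190673828125, -202.61376953125], [559.3079833984375, -183.12356567382812]]
  zhist [ 113  174  177  175  178  183  174  181 1559    6]
```

Run:
```python
import cv2
a=cv2.imread('pics/scene0.png'); cv2.imwrite('pics/c1.png',cv2.resize(a[130:310,160:440],None,fx=2.85,fy=2.85,interpolation=cv2.INTER_CUBIC))
a=cv2.imread('pics/side0.png'); cv2.imwrite('pics/c2.png',cv2.resize(a[110:310,210:430],None,fx=3,fy=3,interpolation=cv2.INTER_CUBIC))
```

```text
(no output)
```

View pics/c1.png

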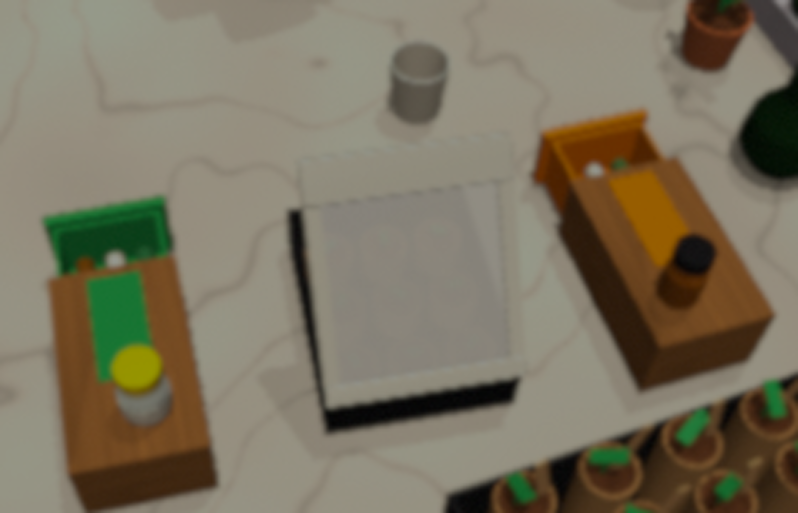

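View pics/c2.png

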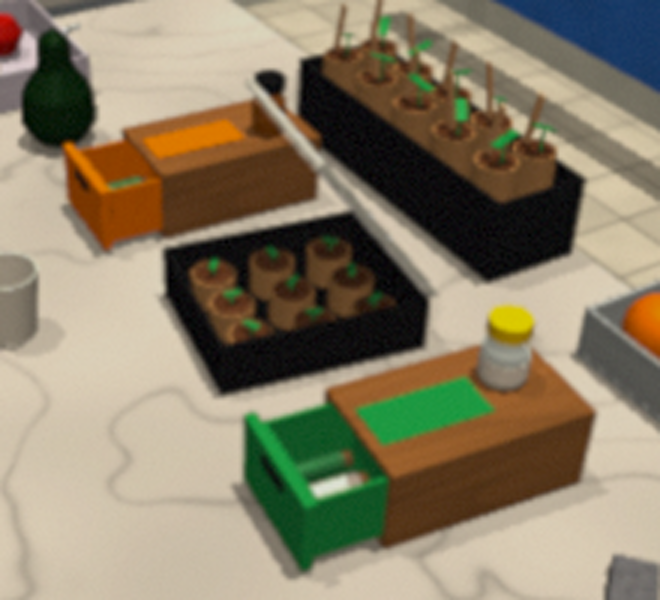

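Run:
```python
import numpy as np,cv2
import h
from scipy.spatial.transform import Rotation as R
np.set_printoptions(precision=4,suppress=True)
s=dict(np.load('pics/scene0.npz')); P=h.cloud(s); 
m=np.zeros((420,560),np.uint8); cv2.fillPoly(m,[np.array([[268,188],[336,180],[339,255],[278,266]])],1)
q=P[(m>0)&np.isfinite(P[...,2])]; 
for _ in range(6):
    c=q.mean(0); n=np.linalg.svd(q-c,full_matrices=False)[2][2]; n*=np.sign(n[2]); d=(q-c)@n; q=q[abs(d)<.004]
yaw=np.degrees(np.arctan2(n[1],n[0])); th=np.arccos(n[2]); print('n',n,'yaw',yaw,'angle',th,len(q),np.std(d))
ex=np.array([np.cos(np.radians(yaw)),np.sin(np.radians(yaw)),0]); ey=np.array([-ex[1],ex[0],0]); up=np.cross(n,ey)*1.0
up= up if up[2]>0 else -up
# all pts near plane
A=P[150:290,250:360].reshape(-1,3); A=A[np.isfinite(A[:,2])]; A=A[abs((A-c)@n)<.006]
U=(A-c)@up; V=(A-c)@ey
A=A[(abs(U)<.16)&(abs(V)<.12)];U=(A-c)@up; V=(A-c)@ey
print('U',np.percentile(U,[.2,1,99,99.8]),'V',np.percentile(V,[.5,1,99,99.5]))
top=np.percentile(U,99.8); vm=(np.percentile(V,.7)+np.percentile(V,99.3))/2
for k in (0,.02,.22): print(k, c+up*(top-k)+ey*vm - (n*.011 if k==.22 else 0))
# green panel front face
s=dict(np.load('pics/side0.npz')); P2=h.cloud(s); hsv=cv2.cvtColor(s['frame'],cv2.COLOR_BGR2HSV)
for nm,PP,hs,b in(('side',P2,hsv,(280,225,345,300)),('scene',P,cv2.cvtColor(np.load('pics/scene0.npz')['frame'],cv2.COLOR_BGR2HSV),(165,190,240,225))):
    k=cv2.inRange(hs,(45,100,20),(85,255,255))>0; z=np.zeros_like(k); z[b[1]:b[3],b[0]:b[2]]=1
    g=PP[k&z&np.isfinite(PP[...,2])]
    a=np.radians(-5.6); ax=np.array([np.cos(a),np.sin(a)]); ay=np.array([-ax[1],ax[0]])
    t=g[g[:,2]>.076]; print(nm,len(t),'along',np.percentile(t[:,:2]@ax,[1,5,20,50,80,95]),'lat',np.percentile(t[:,:2]@ay,[1,50,99]))
    l=np.array([t[:,:2]@ay,t[:,:2]@ax]); l=l[:,l[1]<np.percentile(l[1],5)+.015]; print('slope',np.polyfit(l[0],l[1],1))
print('boxfront along',np.array([.554,-.2447])@ax, np.array([.554,-.2447])@ay)
o=h.ctrl.get_obs(); r,p,y=o['orientation']; print(R.from_euler('xyz',[r,p,y],degrees=True).as_matrix())
```

```text
n [ 0.7885 -0.1201  0.6032] yaw -8.659884083389949 angle 0.923241620614106 5062 0.0015199418267441683
U [-0.118  -0.1158  0.1004  0.1015] V [-0.0893 -0.0883  0.0885  0.0895]
0 [0.6302 0.007  0.2431]
0.02 [0.6421 0.0052 0.2271]
0.22 [ 0.7527 -0.0116  0.061 ]
side 405 along [0.4998 0.5006 0.5031 0.5121 0.6071 0.6215] lat [-0.2501 -0.1892 -0.1359]
slope [-0.0018  0.5049]
scene 240 along [0.5017 0.5034 0.5064 0.5103 0.5143 0.5394] lat [-0.2452 -0.1883 -0.1352]
slope [0.0036 0.5102]
boxfront along 0.5752345151609984 -0.18947121830898528
[[-0.0001  0.9755 -0.2201]
 [-0.0012 -0.2201 -0.9755]
 [-1.      0.0001  0.0012]]
```

Lid: angle 0.92, heading −8.7°, hinge height comes out at 61 mm (should be 60). Green drawer stands out about 62 mm, heading −5.6°. I'll do the lid first: lift, shut the fingers and cross above it.

Call:
servo_tool --motion '[{"offset": [-0.055, 0, 0], "roll": -4, "claw": -1}, {"offset": [-0.055, 0, 0], "roll": 0, "claw": -1}, {"offset": [0, 0.0298, 0.02855], "roll": 0, "claw": -1}, {"offset": [0, 0.0298, 0.02855], "roll": 0, "claw": -1}, {"offset": [0, 0.0298, 0.02855], "roll": 0, "claw": -1}, {"offset": [0, 0.0298, 0.02855], "roll": 0, "claw": -1}, {"offset": [0, 0.0298, 0.02855], "roll": 0, "claw": -1}, {"offset": [0, 0.0298, 0.02855], "roll": 0, "claw": -1}, {"offset": [0, 0.0298, 0.02855], "roll": 0, "claw": -1}, {"offset": [0, 0.0298, 0.02855], "roll": 0, "claw": -1}, {"offset": [0, 0.0298, 0.02855], "roll": 0, "claw": -1}, {"offset": [0, 0.0298, 0.02855], "roll": 0, "claw": -1}]'

```text
clock: 1.65
tool_pos: [0.4004, 0.3298, 0.3365]
orientation: [-102.5, 90.0, 158.8]
force: [0.8, -0.0, -0.7]
opening: 0.0006
```

Call:
servo_tool --motion '[{"offset": [0, 0.0298, 0.02855], "roll": 0, "claw": -1}, {"offset": [0, 0.0298, 0.02855], "roll": 0, "claw": -1}, {"offset": [0, 0.0298, 0.02855], "roll": 0, "claw": -1}, {"offset": [0, 0.0298, 0.02855], "roll": 0, "claw": -1}, {"offset": [0, 0.0298, 0.02855], "roll": 0, "claw": -1}, {"offset": [0, 0.0298, 0.02855], "roll": 0, "claw": -1}, {"offset": [0, 0.0298, 0.02855], "roll": 0, "claw": -1}, {"offset": [0, 0.0298, 0.02855], "roll": 0, "claw": -1}, {"offset": [0, 0.0298, 0.02855], "roll": 0, "claw": -1}, {"offset": [0, 0.0298, 0.02855], "roll": 0, "claw": -1}, {"offset": [0, 0, 0], "roll": 0, "claw": -1}, {"offset": [0, 0, 0], "roll": 0, "claw": -1}]'

```text
clock: 3.15
tool_pos: [0.651, 0.0037, 0.336]
orientation: [-78.4, 89.9, -177.1]
force: [-0.5, -0.3, 1.3]
opening: 0.0002
```

```bash
cat > lid.py <<'E'
import numpy as np
from scipy.spatial.transform import Rotation as R
from h import *
def tool(d):
    o=ctrl.get_obs(); return R.from_euler('xyz',o['orientation'],degrees=True).as_matrix().T@d
H=np.array([.7527,-.0116,.060]); y=np.radians(-8.66); ex=np.array([np.cos(y),np.sin(y),0])
def tcp(th,r=.2,gap=0):
    return H-ex*(r*np.cos(th)-(.011+gap)*np.sin(th)-.0095)+np.array([0,0,r*np.sin(th)+(.011+gap)*np.cos(th)])
E
python3 - <<'E'
from lid import *
np.set_printoptions(precision=4,suppress=True)
o=ctrl.get_obs(); print(o['clock'],o['tool_pos'],o['orientation'],o['force'],o['opening'],o['joint_pos'])
ths=[.923,.923,.8,.7,.6,.5,.4,.3,.2,.1,.05,0]
p=o['tool_pos']
for i,t in enumerate(ths):
    q=tcp(t,gap=.02 if i==0 else 0.0); print(t,q,tool(q-p)); p=q
snap('scene','s1')
E
```

```text
3.15 [0.651  0.0037 0.336 ] [ -78.397    89.9452 -177.144 ] [-0.4917 -0.3485  1.3239] 0.00016270929716758332 [ 17.4514  15.7478   7.8461  -0.0139 -82.1513  63.8035]
0.923 [0.6672 0.0014 0.2382] [ 0.0978  0.0165 -0.0002]
0.923 [0.6515 0.0038 0.2261] [ 0.0121 -0.0159  0.    ]
0.8 [0.6321 0.0068 0.2111] [ 0.015  -0.0195  0.    ]
0.7 [0.6179 0.0089 0.1973] [ 0.0139 -0.0144  0.    ]
0.6 [0.605  0.0109 0.182 ] [ 0.0153 -0.013   0.    ]
0.5 [0.5938 0.0126 0.1655] [ 0.0165 -0.0114  0.    ]
0.4 [0.5842 0.0141 0.148 ] [ 0.0175 -0.0097  0.    ]
0.3 [0.5764 0.0152 0.1296] [ 0.0184 -0.0079  0.    ]
0.2 [0.5705 0.0162 0.1105] [ 0.0191 -0.006   0.    ]
0.1 [0.5664 0.0168 0.0909] [ 0.0196 -0.0041  0.    ]
0.05 [0.5652 0.017  0.081 ] [ 0.0099 -0.0013  0.    ]
0 [0.5644 0.0171 0.071 ] [ 0.01   -0.0008 -0.    ]
```

View pics/s1.png

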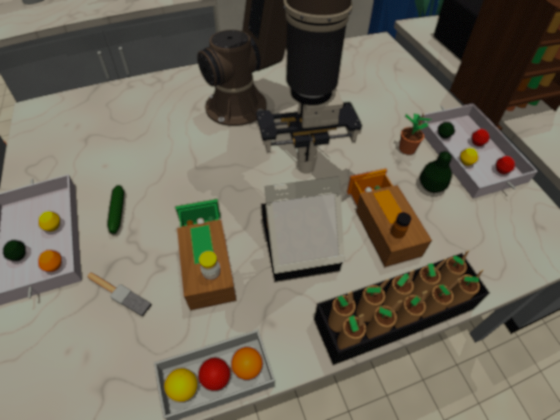

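The picture shows the shut fingers at (307,170), over the lid's white strip. I'll come down to 20 mm off the lid, then follow its arc.

Call:
servo_tool --motion '[{"offset": [0.033, 0.0055, 0], "roll": 0, "claw": -1}, {"offset": [0.033, 0.0055, 0], "roll": 0, "claw": -1}, {"offset": [0.032, 0.0055, 0], "roll": 0, "claw": -1}, {"offset": [0.004, -0.0053, 0], "roll": 0, "claw": -1}, {"offset": [0.004, -0.0053, 0], "roll": 0, "claw": -1}, {"offset": [0.004, -0.0053, 0], "roll": 0, "claw": -1}, {"offset": [0.005, -0.0065, 0], "roll": 0, "claw": -1}, {"offset": [0.005, -0.0065, 0], "roll": 0, "claw": -1}, {"offset": [0.005, -0.0065, 0], "roll": 0, "claw": -1}]'

```text
clock: 4.32
tool_pos: [0.6321, 0.0068, 0.2116]
orientation: [120.6, 90.0, 21.9]
force: [1.1, 0.8, 0.7]
opening: 0.0006
```

Run:
```python
from lid import *
np.set_printoptions(precision=4,suppress=True)
o=ctrl.get_obs(); print(o['clock'],o['tool_pos'],o['force'],tool(tcp(.8)-o['tool_pos']))
snap('scene','s2');snap('side','d2')
cv2.imwrite('pics/x2.png',np.hstack([cv2.resize(cv2.imread('pics/s2.png')[110:310,200:400],(400,400)),cv2.resize(cv2.imread('pics/d2.png')[60:260,200:400],(400,400))]))
```

```text
4.325 [0.6321 0.0068 0.2116] [1.0602 0.8278 0.6805] [0.0004 0.     0.    ]
```

View pics/x2.png

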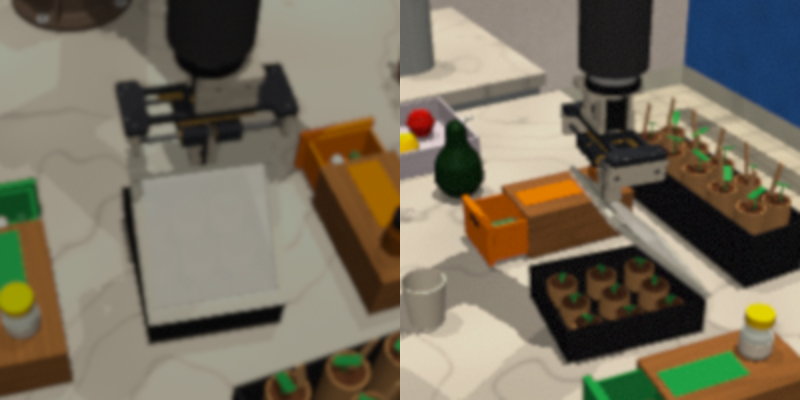

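The fingertips are on the lid strip, at (605,190) in the right half, and the lid is turning. I'll carry on along the arc.

Call:
servo_tool --motion '[{"offset": [0.007, -0.0072, 0], "roll": 0, "claw": -1}, {"offset": [0.007, -0.0072, 0], "roll": 0, "claw": -1}, {"offset": [0.0077, -0.0065, 0], "roll": 0, "claw": -1}, {"offset": [0.0077, -0.0065, 0], "roll": 0, "claw": -1}, {"offset": [0.0083, -0.0057, 0], "roll": 0, "claw": -1}, {"offset": [0.0083, -0.0057, 0], "roll": 0, "claw": -1}, {"offset": [0.0088, -0.0049, 0], "roll": 0, "claw": -1}, {"offset": [0.0088, -0.0049, 0], "roll": 0, "claw": -1}, {"offset": [0.0092, -0.004, 0], "roll": 0, "claw": -1}, {"offset": [0.0092, -0.004, 0], "roll": 0, "claw": -1}, {"offset": [0.0096, -0.003, 0], "roll": 0, "claw": -1}, {"offset": [0.0096, -0.003, 0], "roll": 0, "claw": -1}]'

```text
clock: 5.92
tool_pos: [0.5704, 0.0162, 0.1097]
orientation: [-35.5, 90.0, -134.2]
force: [1.1, -0.6, 0.1]
opening: 0.0007
```

Call:
servo_tool --motion '[{"offset": [0.0098, -0.002, 0], "roll": 0, "claw": -1}, {"offset": [0.0098, -0.002, 0], "roll": 0, "claw": -1}, {"offset": [0.006, -0.001, 0], "roll": 0, "claw": -1}, {"offset": [0.005, 0, 0], "roll": 0, "claw": -1}, {"offset": [0.004, 0, 0], "roll": 0, "claw": -1}]'

```text
clock: 6.55
tool_pos: [0.5655, 0.0168, 0.0754]
orientation: [-62.2, 90.0, -160.9]
force: [-0.3, -0.3, 0.5]
opening: 0.0004
```

Run:
```python
from lid import *
np.set_printoptions(precision=4,suppress=True)
o=ctrl.get_obs(); print(o['clock'],o['tool_pos'],o['force'],tool(tcp(0)-o['tool_pos']))
snap('scene','s3')
```

```text
6.55 [0.5655 0.0168 0.0754] [-0.3182 -0.3358  0.5045] [ 0.0044 -0.0012 -0.0001]
```

View pics/s3.png

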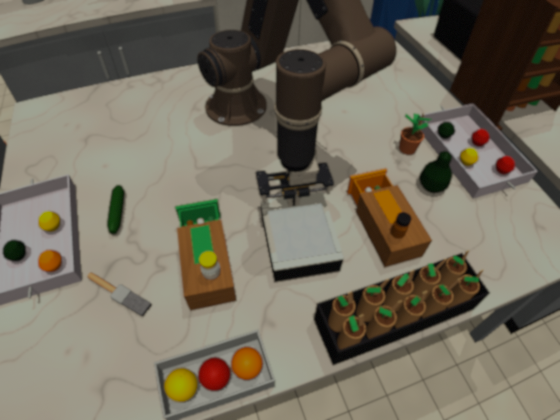

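The lid at (303,235) is almost flat, with the fingers on its robot-side strip. Last few millimetres in small steps, watching the force.

Call:
servo_tool --motion '[{"offset": [0.002, 0, 0], "roll": 0, "claw": -1}, {"offset": [0.0015, 0, 0], "roll": 0, "claw": -1}, {"offset": [0.001, 0, 0], "roll": 0, "claw": -1}, {"offset": [0, 0, 0], "roll": 0, "claw": -1}]'

```text
clock: 7.1
tool_pos: [0.5657, 0.0169, 0.0713]
orientation: [116.8, 90.0, 18.1]
force: [-0.2, -0.3, 0.8]
opening: 0.0006
```

Call:
servo_tool --motion '[{"offset": [0.001, 0, 0], "roll": 0, "claw": -1}, {"offset": [0, 0, 0], "roll": 0, "claw": -1}]'

```text
clock: 7.35
tool_pos: [0.5658, 0.0169, 0.0712]
orientation: [95.1, 90.0, -3.6]
force: [-3.9, 0.5, 9.1]
opening: 0.0006
```

Call:
servo_tool --motion '[{"offset": [0.001, 0, 0], "roll": 0, "claw": -1}, {"offset": [0, 0, 0], "roll": 0, "claw": -1}]'

```text
clock: 7.6
tool_pos: [0.5659, 0.0169, 0.071]
orientation: [91.3, 89.9, -7.3]
force: [-6.5, 1.1, 16.3]
opening: 0.0007
```

Firm stop met: tip at z = 0.071 as expected, force rising to 16 N. Now lifting and crossing to in front of the green drawer.

Call:
servo_tool --motion '[{"offset": [-0.03, 0, 0], "roll": 0, "claw": -1}, {"offset": [-0.05, 0, 0], "roll": 0, "claw": -1}, {"offset": [-0.05, 0, 0], "roll": 0, "claw": -1}, {"offset": [0, -0.0107, 0.0333], "roll": 0, "claw": -1}, {"offset": [0, -0.0107, 0.0333], "roll": 0, "claw": -1}, {"offset": [0, -0.0107, 0.0333], "roll": 0, "claw": -1}, {"offset": [0, -0.0107, 0.0333], "roll": 0, "claw": -1}, {"offset": [0, -0.0107, 0.0333], "roll": 0, "claw": -1}, {"offset": [0, -0.0107, 0.0333], "roll": 0, "claw": -1}, {"offset": [0, -0.0107, 0.0333], "roll": 0, "claw": -1}, {"offset": [0, -0.0107, 0.0333], "roll": -3, "claw": -1}, {"offset": [0, 0, 0], "roll": 0, "claw": -1}]'

```text
clock: 9.1
tool_pos: [0.4398, -0.2349, 0.1993]
orientation: [76.0, 90.0, -19.8]
force: [0.6, -0.5, 0.5]
opening: 0.0003
```

Run:
```python
from lid import *
np.set_printoptions(precision=4,suppress=True)
o=ctrl.get_obs(); print(o['clock'],o['tool_pos'],o['force'],tool(np.array([.4413,-.2334,.04])-o['tool_pos'])); print(R.from_euler('xyz',o['orientation'],degrees=True).as_matrix(),o['joint_pos'])
s=snap('side','d4'); s=snap('scene','s4'); P=cloud(s)
for u,v in[(285,215),(320,210),(303,235),(280,262),(335,255)]: print(P[v,u])
```

```text
9.1 [ 0.4398 -0.2349  0.1993] [ 0.6314 -0.5075  0.5273] [ 0.1593  0.0013 -0.0017]
[[ 0.0001  0.9948 -0.1015]
 [-0.0001 -0.1015 -0.9948]
 [-1.      0.0001  0.    ]] [ -5.4862   5.0089 -23.4327   0.0024 -61.55    89.659 ]
[ 0.5929 -0.0169  0.0722]
[0.6066 0.0811 0.0703]
[0.6677 0.0069 0.0686]
[ 0.7262 -0.0778  0.0711]
[0.753  0.0609 0.0716]
```

View pics/s4.png

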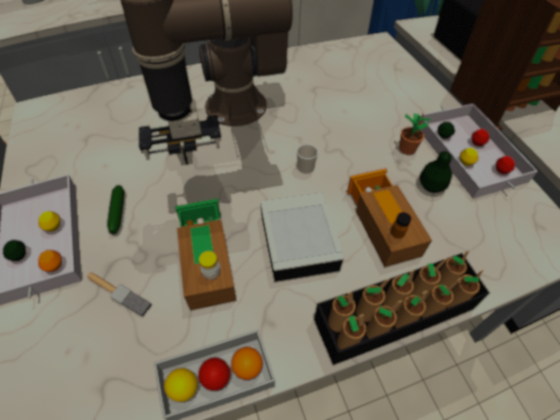

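View pics/d4.png

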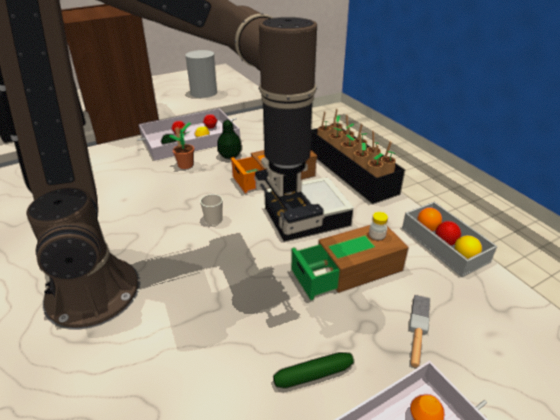

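The lid, at (303,235) in the scene view, is flat with its face at 0.071 everywhere. The fingers are clear, in front of the green drawer. Descending, then pushing.

Call:
servo_tool --motion '[{"offset": [0.05, 0, 0], "roll": 0, "claw": -1}, {"offset": [0.05, 0, 0], "roll": 0, "claw": -1}, {"offset": [0.04, 0, 0], "roll": 0, "claw": -1}, {"offset": [0.02, 0, 0], "roll": 0, "claw": -1}, {"offset": [0, 0.01, 0], "roll": 0, "claw": -1}, {"offset": [0, 0.008, 0], "roll": 0, "claw": -1}, {"offset": [0, 0.006, 0], "roll": 0, "claw": -1}, {"offset": [0, 0.006, 0], "roll": 0, "claw": -1}, {"offset": [0, 0.006, 0], "roll": 0, "claw": -1}]'

```text
clock: 10.32
tool_pos: [0.4767, -0.2371, 0.0396]
orientation: [140.0, 90.0, 44.3]
force: [-1.8, -0.2, 0.8]
opening: 0.0006
```

Run:
```python
from lid import *
np.set_printoptions(precision=4,suppress=True)
o=ctrl.get_obs(); print(o['clock'],o['tool_pos'],o['force'])
s=snap('side','d5')
cv2.imwrite('pics/x5.png',cv2.resize(cv2.imread('pics/d5.png')[180:330,240:440],(800,600)))
```

```text
10.325 [ 0.4767 -0.2371  0.0396] [-1.7828 -0.2257  0.8323]
```

View pics/x5.png

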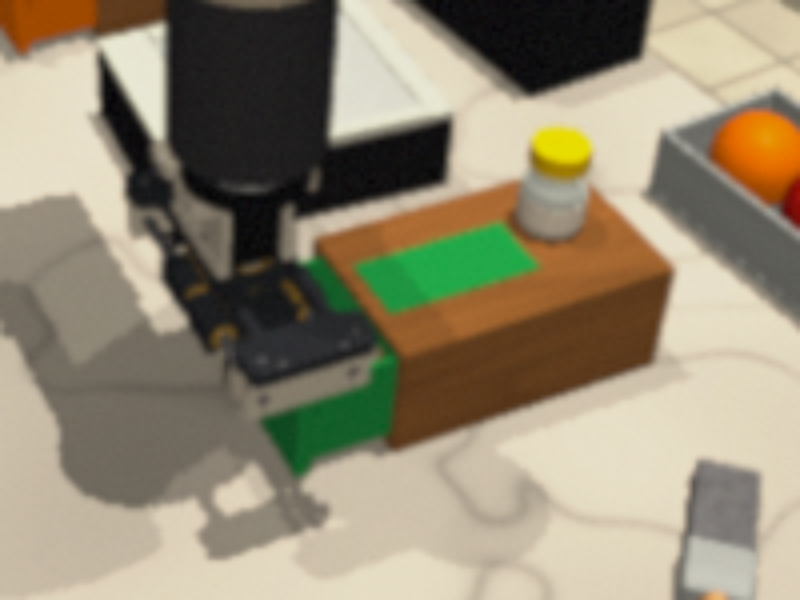

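The fingers are against the green front and pushing (1.8 N). About 56 mm should remain.

Call:
servo_tool --motion '[{"offset": [0, 0.006, 0], "roll": 0, "claw": -1}, {"offset": [0, 0.007, 0], "roll": 0, "claw": -1}, {"offset": [0, 0.007, 0], "roll": 0, "claw": -1}, {"offset": [0, 0.007, 0], "roll": 0, "claw": -1}, {"offset": [0, 0.007, 0], "roll": 0, "claw": -1}, {"offset": [0, 0.006, 0], "roll": 0, "claw": -1}, {"offset": [0, 0.005, 0], "roll": 0, "claw": -1}, {"offset": [0, 0.003, 0], "roll": 0, "claw": -1}, {"offset": [0, 0.002, 0], "roll": 0, "claw": -1}]'

```text
clock: 11.5
tool_pos: [0.5264, -0.242, 0.0392]
orientation: [-88.9, 90.0, 175.3]
force: [-2.1, -0.4, 0.7]
opening: 0.0005
```

Call:
servo_tool --motion '[{"offset": [0, 0.0015, 0], "roll": 0, "claw": -1}, {"offset": [0, 0.0015, 0], "roll": 0, "claw": -1}, {"offset": [0, 0, 0], "roll": 0, "claw": -1}]'

```text
clock: 11.88
tool_pos: [0.5294, -0.2423, 0.0392]
orientation: [71.5, 90.0, -24.2]
force: [-1.3, -0.1, -0.3]
opening: 0.0004
```

Still at sliding friction, so not at the stop yet.

Call:
servo_tool --motion '[{"offset": [0, 0.0015, 0], "roll": 0, "claw": -1}, {"offset": [0, 0.001, 0], "roll": 0, "claw": -1}, {"offset": [0, 0, 0], "roll": 0, "claw": -1}]'

```text
clock: 12.25
tool_pos: [0.5319, -0.2426, 0.0393]
orientation: [81.8, 90.0, -13.9]
force: [-0.7, -0.1, -0.3]
opening: 0.0005
```

Call:
servo_tool --motion '[{"offset": [0, 0.001, 0], "roll": 0, "claw": -1}, {"offset": [0, 0.001, 0], "roll": 0, "claw": -1}, {"offset": [0, 0, 0], "roll": 0, "claw": -1}]'

```text
clock: 12.62
tool_pos: [0.5332, -0.2428, 0.0392]
orientation: [-94.1, 89.9, 170.2]
force: [-3.7, 0.8, 2.2]
opening: 0.0004
```

Call:
servo_tool --motion '[{"offset": [0, 0.001, 0], "roll": 0, "claw": -1}, {"offset": [0, 0, 0], "roll": 0, "claw": -1}]'

```text
clock: 12.88
tool_pos: [0.5332, -0.2427, 0.0392]
orientation: [-94.4, 89.8, 169.9]
force: [-7.4, 1.8, 5.1]
opening: 0.0002
```

Call:
servo_tool --motion '[{"offset": [0, 0.001, 0], "roll": 0, "claw": -1}, {"offset": [0, 0, 0], "roll": 0, "claw": -1}]'

```text
clock: 13.12
tool_pos: [0.5332, -0.2427, 0.0392]
orientation: [-94.1, 89.7, 170.1]
force: [-10.2, 2.9, 8.4]
opening: 0.0006
```

Firm stop reached: TCP stays at x = 0.5332 while the force climbs, and that is where the geometry put it. Backing off and up.

Call:
servo_tool --motion '[{"offset": [0, -0.01, 0], "roll": 0, "claw": -1}, {"offset": [0, -0.03, 0], "roll": 0, "claw": -1}, {"offset": [0, -0.04, 0], "roll": 0, "claw": -1}, {"offset": [-0.04, 0, 0], "roll": 0, "claw": -1}, {"offset": [-0.05, 0, 0], "roll": 0, "claw": -1}, {"offset": [-0.05, 0, 0], "roll": 0, "claw": -1}, {"offset": [-0.05, 0, 0], "roll": 0, "claw": -1}, {"offset": [0, 0, 0], "roll": 0, "claw": -1}]'

```text
clock: 14.12
tool_pos: [0.4591, -0.2357, 0.234]
orientation: [83.8, 89.4, -11.9]
force: [0.6, -0.5, -1.3]
opening: 0.0005
```

Run:
```python
from lid import *
np.set_printoptions(precision=4,suppress=True)
o=ctrl.get_obs(); print(o['clock'],o['tool_pos'],o['force'])
d=snap('side','d6'); s=snap('scene','s6')
a=np.radians(-5.6); ax=np.array([np.cos(a),np.sin(a)])
for n,b0,b in(('scene0','s6',(165,190,240,230)),('side0','d6',(280,225,350,300))):
  for t in(n,b0):
    k=dict(np.load(f'pics/{t}.npz')); P=cloud(k); hs=cv2.cvtColor(k['frame'],cv2.COLOR_BGR2HSV)
    m=cv2.inRange(hs,(45,100,20),(85,255,255))>0; z=np.zeros_like(m); z[b[1]:b[3],b[0]:b[2]]=1
    g=P[m&z&(P[...,2]>.07)&(P[...,2]<.083)]; print(t,len(g),np.percentile(g[:,:2]@ax,[2,10,50]) if len(g) else '')
P=cloud(s)
for u,v in[(285,215),(270,203),(320,200),(303,235),(280,262),(335,255)]: print(P[v,u])
# change check scene
f=np.abs(np.load('pics/scene0.npz')['frame'].astype(int)-s['frame']).max(2)
cv2.imwrite('pics/diff6.png',np.clip(f*3,0,255).astype(np.uint8))
```

```text
14.125 [ 0.4591 -0.2357  0.234 ] [ 0.5823 -0.455  -1.2714]
scene0 238 [0.5039 0.5075 0.5127]
s6 12 [0.5664 0.5667 0.5675]
side0 324 [0.4993 0.5003 0.51  ]
d6 171 [0.5655 0.5663 0.5677]
[ 0.593  -0.017   0.0724]
[ 0.5415 -0.043   0.0742]
[0.575  0.0943 0.0721]
[0.6679 0.0068 0.069 ]
[ 0.7259 -0.0777  0.0707]
[0.7543 0.06   0.0742]
```

View pics/s6.png

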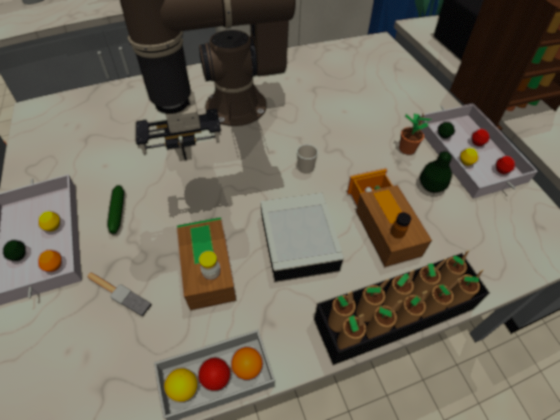

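View pics/d6.png

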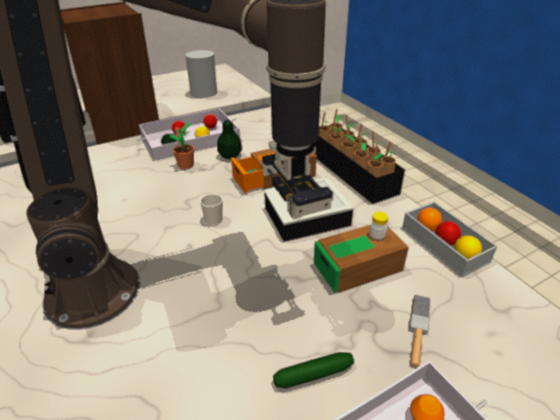

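View pics/diff6.png

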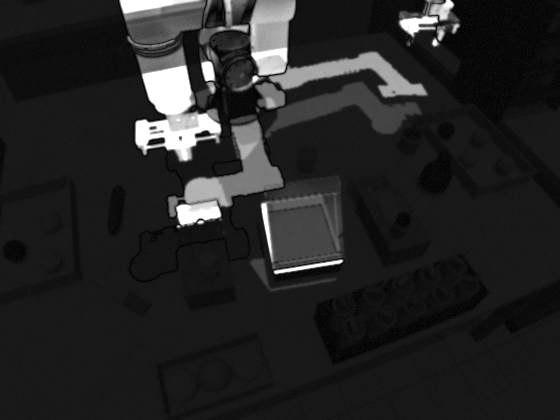

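The drawer front is flush with its box at (200,222), and the lid is flat at (303,235). The difference picture shows changes only at the drawer, the lid, the arm and shadows; the orange drawer, jars, cup and the rest are unmoved. Handing in.

```bash
python3 -c "
from plant import ctrl
print(ctrl.close_job())"
```

```text
the job is handed in; nothing more can be done
None
```

The germination box's lid is flat on its box and the green drawer is fully shut, both done with closed fingertips from outside. I handed the job in at about 14 s, with the arm clear of everything.

- **Lid:** I pushed it down along its arc from 0.92 rad until it met its stop, pressing with about 18 N at most. Most depth readings on its face are 69–72 mm, against the expected 71 mm. Two points nearer the edges read 74 mm, which is within camera noise.
- **Green drawer:** I pushed its front in by about 62 mm until it met its stop, with about 14 N at most. The front now sits about 9–10 mm ahead of my box-front estimate, where a 12 mm panel would be when shut. The 2–3 mm difference is within calibration error.
- **Everything else:** comparing the overhead pictures from before and after shows no movement of the orange drawer, jars, pot, gourd, cup, cucumber or brush.

No check failed.

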